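Hang the ear defenders on the drying rail

TASK

The ear defenders used beside the spinner have been wiped down. Hang them to dry over the taller of the two bar rails: headband squarely across the bar and resting on it with its padded crown, one cup hanging down on each side, clear of the base. Set them onto the bar rather than dropping them, and leave them hanging upright and still.

Things in the scene. Friction and masses are not known exactly. Their poses are not given: they have to be found in the camera images.
- ear_defenders: Loose rigid ear defenders, about 0.2 kg, standing on two grey cups, 145 (x) x 56 (y) x 151 mm. Origin on the table midway between the cups; z up; alike after a half turn. Cups 68 high at x = 35 to 73 and -35 to -73. Band arches along x to a black padded crown block over the origin, 50 (x) x 30 (y), from 125 (flat underside) to 151 high: grip its 30 mm; tips below 125 would meet the bar.
- tall_rail: Taller rail, fixed: white base plate 100 (x) x 190 (y) x 8 mm and a bent 12 mm steel bar on it like a goal. Its level part runs along y above the origin, y = -65 to 65, top 155 mm above the table; uprights at y = -85 and 85. Origin on the table under the middle; z up. Hung on it, the ear defenders' origin is 30 mm above the table, their x along the rail's x.
- low_rail: The low rail, fixed, of the same make and base (100 x 190 mm, uprights at y = -85 and 85), but the top of its bar is only 75 mm above the table, too low for the cups to hang. Tweezers lie on its base plate. Origin on the table under the middle; bar along y; z up. Not to be used.

How it is judged:
By the outcome, as a careful person would: the job done as asked, in the order asked, and still so for the second after the job is handed in, with the robot touching nothing.
It also fails if it takes over 51 s, if anything falls off the work surface, if the arm or the gripper's body presses on something with over 40 N, if the wrist force passes 120 N, or if a joint passes its speed limit or range.

ROBOT

A 7-joint arm with a two-finger parallel gripper is mounted at the origin on a cart in front of the work surface, level with it; the furniture and walls round the work are solid. World frame = base frame: x ahead of the robot, y to its left, z up, the work surface at z = 0. Lengths are in m, angles in rad, forces in N, time in s.
With the tool pointing down it reaches from about 0.4 to 0.85 m from the base axis. Payload 4.5 kg.
Tool frame: the origin (TCP) lies on the centre line of the jaws, within the pads' length; the fingertips stand 11 mm ahead of it and the grasp point (between the pads) lies 8 mm behind it; z points along the fingers, y is the direction in which the jaws open and shut (so a half turn about z gives the same grasp; the last joint's range is limited). The gripper opens to 85 mm and grips with 20 to 120 N. Pads are 22 mm wide; open, the fingers measure 114 mm over their backs; the gripper's body (76 mm by 85 mm) begins 54 mm behind the grasp point. The pads swing forward as they close: fully open they stand 13 mm farther back than shut.
Start: joints at [-1.184, 0.689, -0.195, 1.565, 0.157, 0.902, -0.215], TCP at [0.216, 0.587, 0.213] pointing down, gripper open.
Joint ranges: [-3.01, 3.01], [-0.46, 2.08], [-1.47, 1.51], [0.13, 2.56], [-1, 4.14], [0.04, 2.09], [-2.66, 2.66]. Speed limits (rad/s): [2.57, 2.57, 3.14, 3.14, 3.14, 3.14, 3.14].

INTERFACE

Orientations are given as a unit quaternion [w, x, y, z].
In Python, from rig import bot gives the robot as it stands.
- The arm moves only by the shell command python3 -m handwheel 'ROWS' [FORCE]. ROWS is JSON, one flat list of numbers, 7 for each row, row after row: the shift along the tool's x, y, z in mm, then the turn, a rotation vector about the tool's x, y, z in rad, then the gripper command: -1 is fully open, 1 is shut, values between are in proportion. A call has 1 to 5 rows; each row shifts and turns the pose as measured when the row begins, along the tool's axes as they then stand; what a row does not reach is not made up. A row lasts 1/10 s, in which the tool goes at most 50 mm and 8.59 degrees, less where a joint would pass 70% of its speed; a pose out of reach is approached as far as the arm can. A call is refused whole if a number of a shift passes 50 or a number of a turn 0.15, either way. A call with a gripper value outside its range is refused whole. The fingers move at their own pace and stop on an object; FORCE is the grip in N (left out, the last holds). Time passes only in rows, so rows that do not move let the fingers close. It gives the time, the measured TCP pose, the force and the opening at its end, in the units of the state.
- bot.read_state(): the state, without advancing time (a new reading comes with each control period).
- bot.grab_frame(name): name is "side" or "top"; returns the picture (420x560x3 uint8, red, green, blue); there is no depth.
- bot.camera_info(name): a dict with "intrinsics" (3x3 intrinsics, pixels), "dist_coeffs" ([k1, k2, p1, p2, k3] as OpenCV has them; the pictures are not rectified), "R" (3x3) and "t" (3): a world point X has camera coordinates R X + t. Camera axes: x right, y down, z forward; pixel columns grow to the right and rows downward; lengths in m; the calibration is good to about 2 mm. A picture is of the moment at which its call begins. camera_info takes no time and is no camera call.
- bot.sign_off(): hands the job in, once; it reports no verdict.
Trained networks look in the newest picture that a camera, given by its name, has taken for a name from the list of things; names that differ only in an ending like _2 or _b are one class to them, and where a whole thing is asked for, a point or a joint stands for the part that bears it (a point fixed in the world has none). Each returns a list of dicts, best first, with "p" (0 to 1); they miss things now and then, are a little off and sometimes report something else, mostly with a low value. They report only what shows in the picture. A call takes as long as a camera call.
- bot.recognise(label, camera): "rect" ([left, top, width, height] in pixels, round what is visible of it).
- bot.trace(label, camera): "region" (420x560 bool, what is visible of it) and "rect" ([left, top, width, height] in pixels, round what is visible of it).
The state is a dict: "t": time; "joints": joint angles; "qd": joint speeds; "effort": joint torques, N m; "position": TCP position; "orientation": TCP orientation; "force": force on the tool from outside, world axes, zero at the start; "ft_torque": the same for the moment, N m; "opening": opening from 0.0 (shut) to 1.0 (fully open).
Only numpy, scipy, OpenCV 4.12 (cv2) and the standard library are available. Lean on these libraries where they do the work, as an engineer would, in place of code of your own. Each camera call takes 0.05 s, during which the arm holds its last target.

## Working session

There is one attempt and no reset: what is moved stays moved. The work goes in short steps, Python scripts to look and compute and a shell command to move; the robot and the scene stay as the last step left them, time stands still between calls to the robot, and variables do not carry over. Pictures are saved under pics/ and viewed, and the job is handed in when it is done.

```bash
mkdir -p pics; cat > h.py <<'E'
import numpy as np,cv2
from rig import bot
def save(n,img): cv2.imwrite('pics/'+n+'.png',cv2.cvtColor(img,cv2.COLOR_RGB2BGR))
def cam(c):
    i=bot.camera_info(c); return [np.array(i[k],float) for k in("intrinsics","dist_coeffs","R","t")]
def proj(c,X):
    K,d,R,t=cam(c); return cv2.projectPoints(np.array(X,float).reshape(-1,3),cv2.Rodrigues(R)[0],t,K,d)[0].reshape(-1,2)
def onz(c,uv,z):
    K,d,R,t=cam(c); p=cv2.undistortPoints(np.array(uv,float).reshape(-1,1,2),K,d).reshape(-1,2)
    r=np.c_[p,np.ones(len(p))]@R; C=-R.T@t; return C+r*((z-C[2])/r[:,2])[:,None]
E
python3 - <<'E'
from h import *
s=bot.read_state();print(s['t'],s['position'],s['orientation'],s['opening'])
for c in('side','top'):
    save(c+'0',bot.grab_frame(c)); K,d,R,t=cam(c);print(c,-R.T@t,R[2],K[0,0])
    for l in('ear_defenders','tall_rail','low_rail'):
        r=bot.trace(l,c)
        print(c,l,[(x['rect'],round(x['p'],2)) for x in r])
        if r: np.save(f'm_{c}_{l}.npy',r[0]['region'])
E
```

```text
0.0 [0.21575832 0.58581697 0.21217465] [-1.03751016e-04  1.75450606e-01  9.84487777e-01 -9.43996124e-04] 0.9960675716107137
side [0.32234868 0.6557128  0.62486104] [ 0.21384171 -0.71379212 -0.66691269] 404.4551483842632
side ear_defenders [([188.8, 263.6, 86.8, 72.8], 0.94)]
side tall_rail [([282.0, 85.4, 63.5, 84.6], 0.9)]
side low_rail [([247.1, 173.0, 68.1, 81.5], 0.89)]
top [ 0.41386228 -0.0036156   1.08820824] [ 0.10395977 -0.0063332  -0.99456134] 418.39132858820636
top ear_defenders [([136.7, 184.7, 44.1, 56.3], 0.61), ([233.5, 192.0, 75.5, 50.7], 0.49)]
top tall_rail [([346.6, 195.0, 91.2, 54.4], 0.66)]
top low_rail [([234.5, 192.5, 75.9, 50.6], 0.75)]
```

View pics/side0.png

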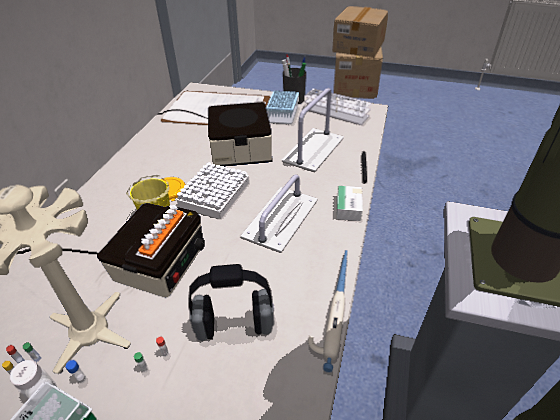

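View pics/top0.png

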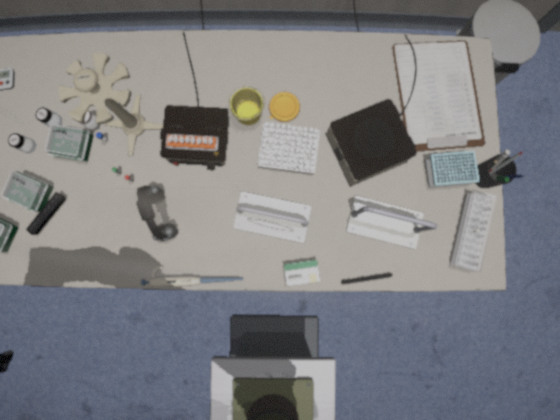

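The side view shows the ear defenders at about (230,300), the low rail at (280,215) and the tall rail at (315,130). In the top view they are at (156,212), (272,217) and (390,222). The robot is out of the way, so I'll zoom in for exact points.

```bash
python3 - <<'E'
import cv2
t=cv2.imread('pics/top0.png');s=cv2.imread('pics/side0.png')
def z(im,x,y,w,h,k,n): cv2.imwrite(f'pics/{n}.png',cv2.resize(im[y:y+h,x:x+w],None,fx=k,fy=k,interpolation=cv2.INTER_CUBIC))
import numpy as np
def c(im,x,y,w,h,k): return cv2.resize(im[y:y+h,x:x+w],None,fx=k,fy=k,interpolation=cv2.INTER_CUBIC)
cv2.imwrite('pics/z1.png',np.hstack([c(t,120,170,75,90,5),c(t,335,180,105,90,4)[:360].copy() if 0 else cv2.copyMakeBorder(c(t,335,180,105,90,4),0,90,0,0,cv2.BORDER_CONSTANT)]))
cv2.imwrite('pics/z2.png',np.hstack([c(s,180,250,105,100,4),c(s,275,80,75,100,4)]))
E
```

```text
(no output)
```

View pics/z1.png

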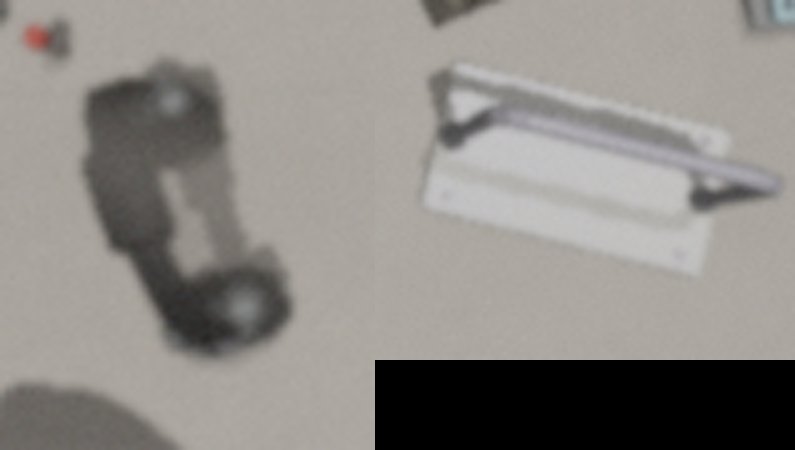

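View pics/z2.png

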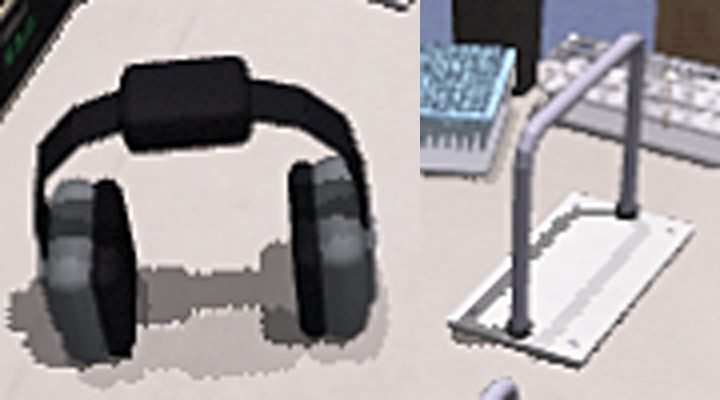

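```bash
cat > fit.py <<'E'
from h import *
from scipy.optimize import least_squares,minimize
from scipy.spatial import ConvexHull
def T(p,X,z=0):
    c,s=np.cos(p[2]),np.sin(p[2]); X=np.array(X,float); return np.c_[p[0]+c*X[:,0]-s*X[:,1],p[1]+s*X[:,0]+c*X[:,1],X[:,2]+z]
def box(x0,x1,y0,y1,z0,z1): return [(x,y,z) for x in(x0,x1) for y in(y0,y1) for z in(z0,z1)]
def cyl(x0,x1,r,zc,h): # cup with elliptical profile in y,z
    a=np.linspace(0,2*np.pi,20,endpoint=False); return [(x,r*np.cos(t),zc+h*np.sin(t)) for x in(x0,x1) for t in a]
m=1e-3
ED=[cyl(.035,.073,.028,.034,.034),cyl(-.073,-.035,.028,.034,.034),box(-.025,.025,-.015,.015,.125,.151)]
for s in(1,-1):
    ED+= [box(*sorted((s*.066,s*.072)),-.008,.008,.06,.1),[(s*x,y,z) for y in(-.01,.01) for x,z in((.072,.1),(.068,.095),(.055,.125),(.05,.118))],[(s*x,y,z) for y in(-.01,.01) for x,z in((.055,.125),(.05,.118),(.025,.143),(.025,.135))]]
def mask(c,p,parts=ED,z=0):
    M=np.zeros((420,560),np.uint8)
    for P in parts:
        h=cv2.convexHull(proj(c,T(p,P,z)).astype(np.float32)); cv2.fillConvexPoly(M,np.round(h*16).astype(np.int32),1,shift=4)
    return M>0
def iou(p,ms,parts=ED,z=0,blur=1.0):
    e=0
    for c,m in ms.items():
        a=cv2.GaussianBlur(mask(c,p,parts,z).astype(np.float32),(0,0),blur);b=cv2.GaussianBlur(m.astype(np.float32),(0,0),blur);e+=((a-b)**2).sum()/m.sum()
    return e
def overlay(c,img,p,parts=ED,z=0):
    o=img.copy()
    for P in parts:
        h=cv2.convexHull(proj(c,T(p,P,z)).astype(np.float32)); cv2.polylines(o,[np.round(h*16).astype(np.int32)],True,(0,255,0),1,shift=4)
    return o
E
python3 - <<'E'
from fit import *
top=[(355,195.5),(423.3,213.8),(416.3,248.3),(347.5,231.8)]
side=[(313.8,128.8),(343.8,137),(315,169.5),(282.5,160.5)]
print(onz('top',top,.008).round(3).tolist());print(onz('side',side,.008).round(3).tolist())
# top order: far-left, far-right, near-right, near-left
L=[(.05,.095,.008),(.05,-.095,.008),(-.05,-.095,.008),(-.05,.095,.008)]
# side: camera at left looking right: far end upper; (313.8,128.8)= far x? order: x+,y- ; x-,y- ; x-,y+ ; x+,y+
Ls=[L[1],L[2],L[3],L[0]]
f=lambda p:np.r_[proj('top',T(p,L))-top,proj('side',T(p,Ls))-side].ravel()
r=least_squares(f,[.45,-.25,0]);print('tall',r.x,f(r.x).reshape(-1,2).round(1).tolist())
np.save('tall.npy',r.x)
for c,sub in(('top',[top,L]),('side',[side,Ls])):
    q=least_squares(lambda p:(proj(c,T(p,sub[1]))-sub[0]).ravel(),r.x);print(c,q.x)
ms={c:np.load(f'm_{c}_ear_defenders.npy') for c in('side','top')}
g=onz('top',[(155,213)],.1)[0];print(g)
best=min((iou((x,y,a),ms),x,y,a) for x in np.arange(-.03,.04,.02)+g[0] for y in np.arange(-.03,.04,.02)+g[1] for a in np.arange(-1.5,1.6,.25))
r=minimize(iou,best[1:],args=(ms,),method='Nelder-Mead',options=dict(initial_simplex=np.array(best[1:])+np.array([[0,0,0],[.02,0,0],[0,.02,0],[0,0,.2]])));print('ed',r.x,r.fun);np.save('ed.npy',r.x)
for c in ms:
    q=minimize(iou,r.x,args=({c:ms[c]},),method='Nelder-Mead',options=dict(initial_simplex=r.x+np.array([[0,0,0],[.02,0,0],[0,.02,0],[0,0,.2]])));print(c,q.x,q.fun)
RL=[box(-.05,.05,-.095,.095,0,.008),box(-.006,.006,-.065,.065,.143,.155),box(-.006,.006,-.091,-.079,0.008,.135),box(-.006,.006,.079,.091,0.008,.135)]
tl=np.load('tall.npy')
C=[]
for c,(a,b) in dict(side=((180,250,105,100),(275,80,75,100)),top=((120,170,75,90),(335,180,105,90))).items():
    im=cv2.cvtColor(cv2.imread(f'pics/{c}0.png'),cv2.COLOR_BGR2RGB)
    im=overlay(c,overlay(c,im,r.x),tl,RL)
    for x,y,w,h in(a,b): C.append(cv2.resize(im[y:y+h,x:x+w],(400,300)))
save('ov',np.vstack([np.hstack(C[:2]),np.hstack(C[2:])]))
E
```

```text
[[0.571, -0.21, 0.008], [0.524, -0.391, 0.008], [0.433, -0.37, 0.008], [0.475, -0.189, 0.008]]
[[0.522, -0.385, 0.008], [0.429, -0.362, 0.008], [0.476, -0.185, 0.008], [0.568, -0.203, 0.008]]
tall [ 0.50021231 -0.28891993 -0.23883496] [[-0.5, -0.3], [0.6, -0.9], [-0.3, 1.5], [-1.6, 0.4], [-0.7, -1.5], [0.4, -1.3], [0.6, 0.2], [-0.6, -1.4]]
top [ 0.50074942 -0.29013475 -0.23569908]
side [ 0.49899908 -0.28455634 -0.24359026]
[0.51089506 0.28610498 0.1       ]Traceback (most recent call last):
  File "<stdin>", line 16, in <module>
  File "<stdin>", line 16, in <genexpr>
  File "fit.py", line 21, in iou
    a=cv2.GaussianBlur(mask(c,p,parts,z).astype(np.float32),(0,0),blur);b=cv2.GaussianBlur(m.astype(np.float32),(0,0),blur);e+=((a-b)**2).sum()/m.sum()
                       ~~~~^^^^^^^^^^^^^
  File "fit.py", line 16, in mask
    h=cv2.convexHull(proj(c,T(p,P,z)).astype(np.float32)); cv2.fillConvexPoly(M,np.round(h*16).astype(np.int32),1,shift=4)
                     ~~~~^^^^^^^^^^^^
  File "h.py", line 7, in proj
    K,d,R,t=cam(c); return cv2.projectPoints(np.array(X,float).reshape(-1,3),cv2.Rodrigues(R)[0],t,K,d)[0].reshape(-1,2)
            ~~~^^^
  File "h.py", line 5, in cam
    i=bot.camera_info(c); return [np.array(i[k],float) for k in("intrinsics","dist_coeffs","R","t")]
ValueError: time passes only in moves, steps and waits
```

Cache the calibration, since the number of calls is rate-limited.

```bash
python3 - <<'E'
import re
s=open('h.py').read()
s=s.replace('''def cam(c):
    i=''','''import functools
@functools.cache
def cam(c):
    i=''')
open('h.py','w').write(s)
E
cat > f2.py <<'E'
from fit import *
ms={c:np.load(f'm_{c}_ear_defenders.npy') for c in('side','top')}
g=onz('top',[(155,213)],.1)[0]
best=min((iou((x,y,a),ms),x,y,a) for x in np.arange(-.03,.04,.02)+g[0] for y in np.arange(-.03,.04,.02)+g[1] for a in np.arange(-1.5,1.6,.25))
sx=np.array([[0,0,0],[.02,0,0],[0,.02,0],[0,0,.2]])
r=minimize(iou,best[1:],args=(ms,),method='Nelder-Mead',options=dict(initial_simplex=np.array(best[1:])+sx));print('ed',r.x,r.fun);np.save('ed.npy',r.x)
for c in ms:
    q=minimize(iou,r.x,args=({c:ms[c]},),method='Nelder-Mead',options=dict(initial_simplex=r.x+sx));print(c,q.x,q.fun)
RL=[box(-.05,.05,-.095,.095,0,.008),box(-.006,.006,-.065,.065,.143,.155),box(-.006,.006,-.091,-.079,0.008,.135),box(-.006,.006,.079,.091,0.008,.135)]
tl=np.load('tall.npy')
C=[]
for c,(a,b) in dict(side=((180,250,105,100),(275,80,75,100)),top=((120,170,75,90),(335,180,105,90))).items():
    im=cv2.cvtColor(cv2.imread(f'pics/{c}0.png'),cv2.COLOR_BGR2RGB)
    for x,y,w,h in(a,b):
        k=4; o=cv2.resize(im[y:y+h,x:x+w],None,fx=k,fy=k,interpolation=cv2.INTER_CUBIC)
        for p,parts in((r.x,ED),(tl,RL)):
            for P in parts:
                hh=(cv2.convexHull(proj(c,T(p,P)).astype(np.float32))-[x-.5,y-.5])*k
                cv2.polylines(o,[np.round(hh*16).astype(np.int32)],True,(0,255,0),1,shift=4)
        C.append(cv2.resize(o,(400,300)))
save('ov',np.vstack([np.hstack(C[:2]),np.hstack(C[2:])]))
E
python3 f2.py
```

```text
ed [0.51656821 0.29796813 0.37989293] 0.29756783987236285
side [0.5167434  0.29834102 0.36905594] 0.1764078248767877
top [0.51656821 0.29796813 0.37989293] 0.1176222522126066
```

```bash
ls pics
```

```text
ov.png
side0.png
top0.png
z1.png
z2.png
```

View pics/ov.png

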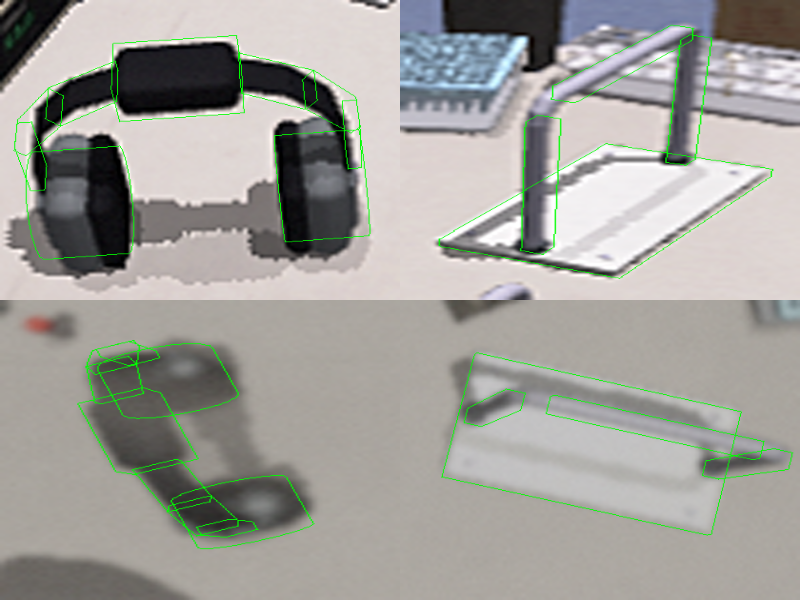

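The overlay fits: the crown outline matches in both views (side about (178,80) and top about (138,432) in the overlay), and so do the plate corners. The bar is off by 1–2 px in the side view. I'll cross-check the crown and bar by triangulation.

```bash
python3 - <<'E'
from fit import *
def tri(a,b):
    f=lambda X:np.r_[(proj('side',X)-a).ravel(),(proj('top',X)-b).ravel()]
    r=least_squares(f,[.5,.0,.1],x_scale=.01);return r.x.round(4),r.fun.round(1)
print('crown',tri((226.2,276),(146,210)), onz('side',[(226.2,276)],.138),onz('top',[(146,210)],.138))
# bar near/far bend points
print('barnear',onz('side',[(275+108/4,80+140/4)],.150)); print('barfar',onz('side',[(275+215/4,80+40/4)],.150))
print('top bar',onz('top',[(335+(495-375)/4,180+112/4),(335+(775-375)/4,180+183/4)],.15))
tl=np.load('tall.npy');print('model',T(tl,[(0,.08,.15),(0,-.08,.15)]))
# upright feet
print('feet top',onz('top',[(335+(452-375)/4,180+132/4),(335+(703-375)/4,180+200/4)],.012),'side',onz('side',[(275+100/4,80+330/4),(275+207/4,80+210/4)],.012),'model',T(tl,[(0,.085,0),(0,-.085,0)]))
s=bot.read_state();print(s['t'],s['position'])
E
```

```text
crown (array([0.5161, 0.2975, 0.1362]), array([ 0.6,  0.1, -0.2, -0.8])) [[0.51624276 0.29896899 0.138     ]] [[0.51392192 0.29633771 0.138     ]]
barnear [[ 0.51760764 -0.20161494  0.15      ]]
barfar [[ 0.48089062 -0.35323552  0.15      ]]
top bar [[ 0.52150665 -0.20519853  0.15      ]
 [ 0.48213797 -0.36711668  0.15      ]]
model [[ 0.51913798 -0.21119079  0.15      ]
 [ 0.48128665 -0.36664907  0.15      ]]
feet top [[ 0.52401339 -0.20646525  0.012     ]
 [ 0.48077609 -0.37174452  0.012     ]] side [[ 0.51932312 -0.19999715  0.012     ]
 [ 0.48029466 -0.36736705  0.012     ]] model [[ 0.52032083 -0.20633272  0.        ]
 [ 0.48010379 -0.37150714  0.        ]]
0.4 [0.21589654 0.58646239 0.21291544]
```

```bash
cat > goal.py <<'E'
import sys
from h import *
from scipy.spatial.transform import Rotation as Ro
def err(x,y,z,head):
    s=bot.read_state(); w=s['orientation']; R=Ro.from_quat([*w[1:],w[0]]).as_matrix(); p=np.array(s['position'])
    Y=np.array([np.cos(head),np.sin(head),0]);Z=np.array([0,0,-1.]);G=np.c_[np.cross(Y,Z),Y,Z]
    print('t',round(s['t'],2),'p',p.round(4),'open',round(s['opening'],3),'F',np.round(s['force'],1),'M',np.round(s['ft_torque'],2),'q',np.round(s['joints'],2))
    print('shift mm',(R.T@(np.array([x,y,z])-p)*1e3).round(1),'turn',Ro.from_matrix(R.T@G).as_rotvec().round(3))
if __name__=='__main__': err(*map(float,sys.argv[1:5]))
E
python3 -m handwheel '[-37,-16,0,0,0,-0.146,-1, -34,-21,0,0,0,-0.146,-1, -30,-26,0,0,0,-0.146,-1, -26,-30,0,0,0,-0.146,-1, -22,-34,0,0,0,-0.146,-1]'
python3 goal.py 0.516 0.2975 0.21 1.948
```

```text
t: 0.9
position: [0.3568, 0.4518, 0.2123]
orientation: [-0.001, -0.199, 0.98, 0.003]
force: [0.8, 0.7, -0.3]
opening: 1.001
t 0.9 p [0.3568 0.4518 0.2123] open 1.001 F [ 0.8  0.7 -0.3] M [-0.03 -0.04  0.05] q [-0.72  0.65 -0.44  1.71  0.34  0.85  0.66]
shift mm [ -86.5 -204.1    0.8] turn [ 0.007 -0.001  0.023]
```

```bash

python3 -m handwheel '[-17,-41,0,0,0,0.02,-1, -17,-41,0,0,0,0,-1, -17,-41,0,0,0,0,-1, -17,-41,0,0,0,0,-1, -16,-38,0,0,0,0,-1]'
python3 goal.py 0.516 0.2975 0.21 1.948
```

```text
t: 1.4
position: [0.5172, 0.2895, 0.2111]
orientation: [-0.0, -0.19, 0.982, 0.004]
force: [0.7, 0.1, -1.1]
opening: 1.001
t 1.4 p [0.5172 0.2895 0.2111] open 1.001 F [ 0.7  0.1 -1.1] M [ 0.   -0.04  0.01] q [-0.32  0.67 -0.46  1.66  0.35  0.89  1.04]
shift mm [-1.9  7.8  1.2] turn [0.008 0.001 0.006]
```

```bash

python3 -m handwheel '[-2,8,0,0.008,0,0.006,-1, 0,0,20,0,0,0,-1, 0,0,20,0,0,0,-0.2, 0,0,0,0,0,0,-0.2, 0,0,0,0,0,0,-0.2]'
python3 goal.py 0.516 0.2975 0.139 1.948
python3 - <<'E'
from h import *
a=bot.grab_frame('side');b=bot.grab_frame('top')
save('pre',np.hstack([cv2.resize(a[190:350,150:310],(400,400)),cv2.resize(b[160:270,110:220],(400,400))]))
E
```

```text
t: 1.9
position: [0.5252, 0.2877, 0.1705]
orientation: [0.003, -0.177, 0.984, -0.003]
force: [0.2, 0.5, -0.1]
opening: 0.599
t 1.9 p [0.5252 0.2877 0.1705] open 0.599 F [ 0.2  0.5 -0.1] M [ 0.03  0.08 -0.03] q [-0.35  0.73 -0.42  1.69  0.39  0.81  0.98]
shift mm [ 5.4 12.6 31.4] turn [-0.007  0.005 -0.021]
```

View pics/pre.png

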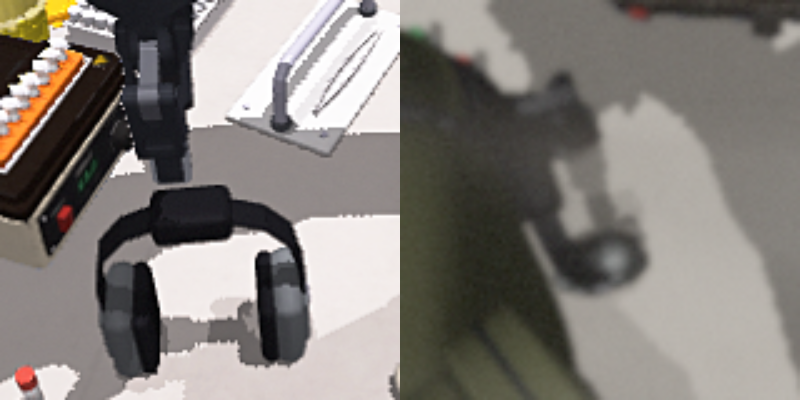

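```bash

python3 -m handwheel '[5,12,0,-0.007,0.005,-0.02,-0.2, 0,0,0,0,0,0,-0.2, 0,0,0,0,0,0,-0.2]'
python3 goal.py 0.516 0.2975 0.139 1.948
```

```text
t: 2.3
position: [0.5158, 0.3, 0.1729]
orientation: [0.001, -0.189, 0.982, 0.001]
force: [0.1, -0.4, 0.3]
opening: 0.598
t 2.3 p [0.5158 0.3    0.1729] open 0.598 F [ 0.1 -0.4  0.3] M [-0.01  0.03  0.05] q [-0.36  0.72 -0.43  1.69  0.39  0.81  0.99]
shift mm [ 0.9 -2.5 33.9] turn [0.002 0.003 0.003]
```

```bash

python3 -m handwheel '[0,-1,17,0,0,0,-0.2, 0,0,0,0,0,0,-0.2]'
python3 goal.py 0.516 0.2975 0.139 1.948
python3 - <<'E'
from h import *
a=bot.grab_frame('side')
save('pre2',cv2.resize(a[190:350,150:310],(640,640))[:600])
E
```

```text
t: 2.5
position: [0.5165, 0.3001, 0.1568]
orientation: [0.002, -0.189, 0.982, 0.002]
force: [-0.7, -0.8, 0.0]
opening: 0.598
t 2.5 p [0.5165 0.3001 0.1568] open 0.598 F [-0.7 -0.8  0. ] M [-0.02  0.02 -0.08] q [-0.36  0.74 -0.42  1.71  0.4   0.77  0.97]
shift mm [ 1.5 -2.3 17.8] turn [0.003 0.005 0.004]
```

View pics/pre2.png

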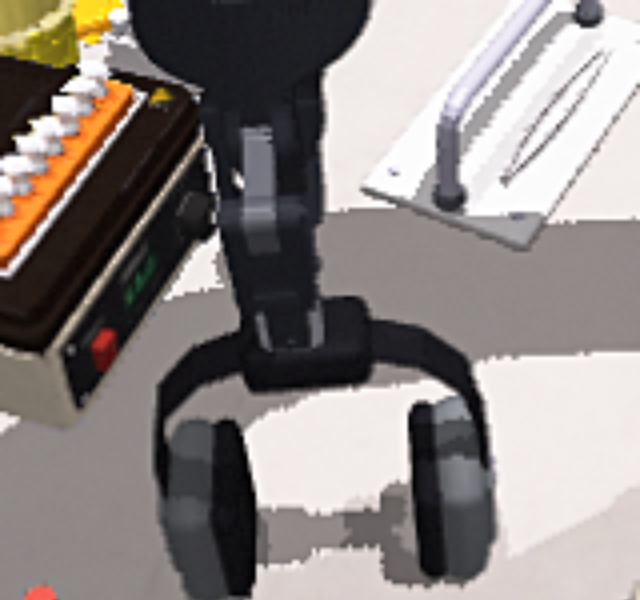

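```bash

python3 -m handwheel '[2,-2,17,0,0,0,-0.2, 0,0,0,0,0,0,-0.2, 0,0,0,0,0,0,-0.2]'
python3 goal.py 0.516 0.2975 0.139 1.948
python3 - <<'E'
from h import *
a=bot.grab_frame('side')
save('pre3',cv2.resize(a[190:350,150:310],(640,640))[:600])
E
```

```text
t: 2.85
position: [0.5178, 0.3003, 0.1436]
orientation: [0.006, -0.189, 0.982, 0.004]
force: [-0.1, 0.0, 0.4]
opening: 0.602
t 2.85 p [0.5178 0.3003 0.1436] open 0.602 F [-0.1  0.   0.4] M [ 0.01 -0.03  0.03] q [-0.37  0.76 -0.41  1.72  0.42  0.73  0.96]
shift mm [ 2.7 -1.9  4.6] turn [0.005 0.013 0.004]
```

View pics/pre3.png

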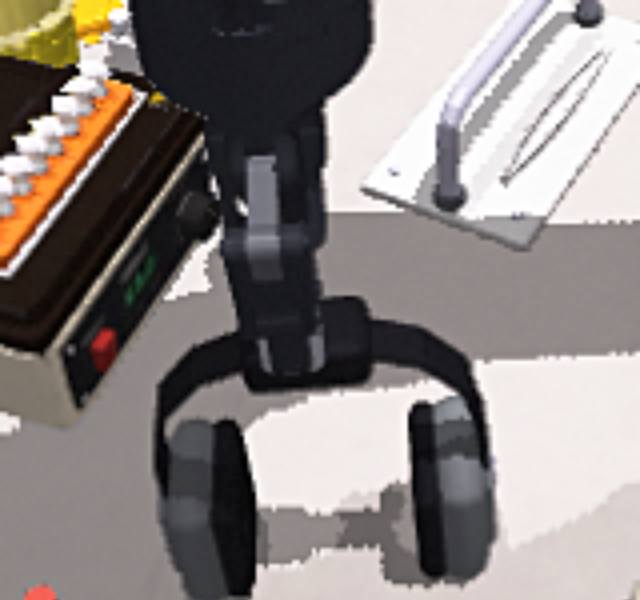

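```bash
python3 - <<'E'
from h import *
p=np.array([.517,.300,0]);Y=np.array([np.cos(1.948),np.sin(1.948),0]);X=np.array([-Y[1],Y[0],0])
for off in(.025,.032,.040):
  for z in(.1436,.1326,.1226): print(off,z,(proj('side',p+Y*off+[0,0,z])[0]-[150,190])*4)
E2=1
c=np.array([.516,.2975,0]);Yd=np.array([-np.sin(.378),np.cos(.378),0])
print('crown',[((proj('side',c+Yd*.015+[0,0,z])[0]-[150,190])*4).round() for z in(.125,.151)])
E
```

```text
0.025 0.1436 [300.48793425 388.59973428]
0.025 0.1326 [303.54967564 406.70590288]
0.025 0.1226 [306.27082301 422.77891451]
0.032 0.1436 [300.50018141 403.81627713]
0.032 0.1326 [303.59016399 421.88252771]
0.032 0.1226 [306.33577423 437.91637064]
0.04 0.1436 [300.51712762 421.52483166]
0.04 0.1326 [303.63992541 439.5399225 ]
0.04 0.1226 [306.4139449  455.52403152]
crown [array([310., 393.]), array([303., 350.])]
```

```bash

python3 -m handwheel '[3,-1,5,0.005,0.012,0,-0.2, 0,0,0,0,0,0,-0.2]'
python3 goal.py 0.516 0.2975 0.139 1.948
python3 -m handwheel '[0,0,0,0,0,0,0.1, 0,0,0,0,0,0,0.2, 0,0,0,0,0,0,0.25]' 20
python3 goal.py 0.516 0.2975 0.139 1.948
python3 - <<'E'
from h import *
a=bot.grab_frame('side')
save('pre4',cv2.resize(a[190:350,150:310],(640,640))[:600])
E
```

```text
t: 3.1
position: [0.5158, 0.2984, 0.1396]
orientation: [0.001, -0.189, 0.982, 0.0]
force: [-0.4, 0.5, -0.1]
opening: 0.6
t 3.1 p [0.5158 0.2984 0.1396] open 0.6 F [-0.4  0.5 -0.1] M [-0.02 -0.    0.  ] q [-0.37  0.77 -0.41  1.72  0.42  0.74  0.96]
shift mm [ 0.1 -0.9  0.6] turn [0.    0.001 0.003]
t: 3.4
position: [0.5161, 0.2988, 0.1402]
orientation: [0.001, -0.189, 0.982, 0.0]
force: [0.0, -0.3, -0.0]
opening: 0.376
t 3.4 p [0.5161 0.2988 0.1402] open 0.376 F [ 0.  -0.3 -0. ] M [ 0.02  0.02 -0.02] q [-0.37  0.77 -0.41  1.72  0.42  0.74  0.96]
shift mm [ 0.6 -1.2  1.2] turn [0.001 0.002 0.003]
```

View pics/pre4.png

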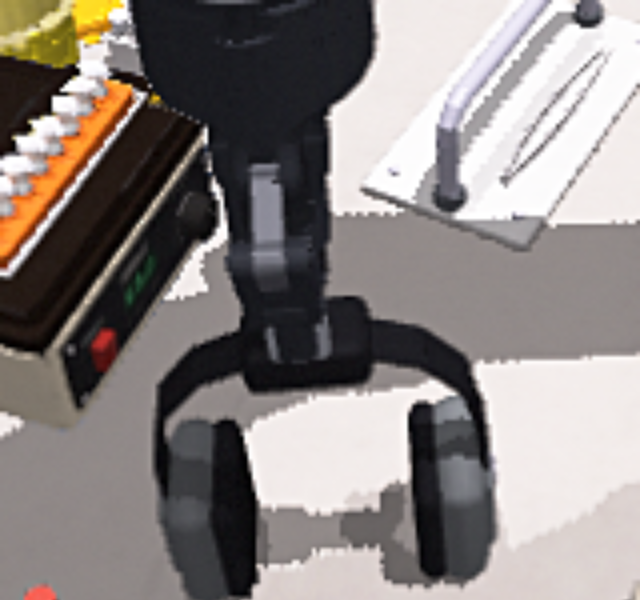

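```bash
python3 - <<'E'
from h import *
a=bot.grab_frame('side')[255:300,205:250].astype(float)
a=np.clip((a/90)**.6*255,0,255).astype(np.uint8)
save('pre5',cv2.resize(a,(585,585),interpolation=cv2.INTER_NEAREST))
p=np.array([.516,.2985,0]);Y=np.array([np.cos(1.948),np.sin(1.948),0])
print([((proj('side',p+Y*.016+[0,0,z])[0]-[205,255])*13).round() for z in(.151,.145,.140,.135,.130,.125)])
E
```

```text
[array([268., 307.]), array([273., 340.]), array([278., 367.]), array([282., 394.]), array([286., 420.]), array([291., 446.])]
```

View pics/pre5.png

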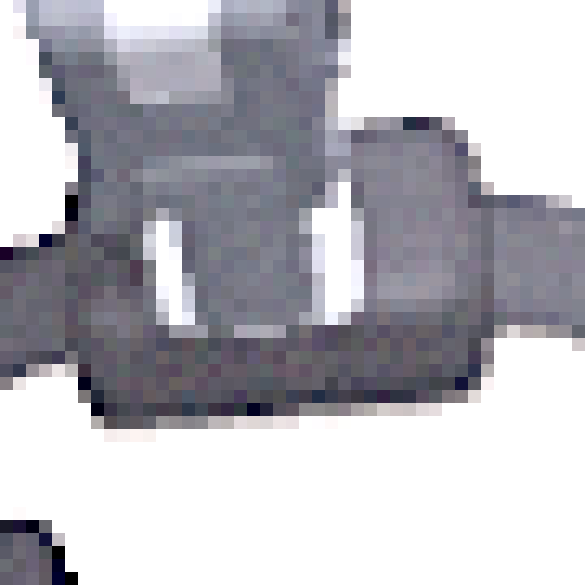

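```bash

python3 -m handwheel '[0,0,0,0,0,0,-0.2, 0,-1,0,0,0,0,-0.2, 0,0,9,0,0,0,-0.2, 0,0,0,0,0,0,0.2, 0,0,0,0,0,0,0.25]' 20
python3 -m handwheel '[0,0,0,0,0,0,0.25]' 20
python3 goal.py 0.516 0.2975 0.131 1.948
cat > look.py <<'E'
from h import *
import sys
a=bot.grab_frame('side')[255:300,205:250].astype(float)
a=np.clip((a/90)**.6*255,0,255).astype(np.uint8)
save(sys.argv[1],cv2.resize(a,(585,585),interpolation=cv2.INTER_NEAREST))
E
python3 look.py pre6
```

```text
t: 4.0
position: [0.5165, 0.2976, 0.1302]
orientation: [0.001, -0.189, 0.982, 0.0]
force: [-0.3, 0.5, -0.5]
opening: 0.375
t: 4.1
position: [0.5163, 0.2975, 0.1299]
orientation: [0.001, -0.189, 0.982, 0.0]
force: [-0.3, 0.2, 0.0]
opening: 0.377
t 4.1 p [0.5163 0.2975 0.1299] open 0.377 F [-0.3  0.2  0. ] M [ 0.01 -0.02  0.01] q [-0.37  0.78 -0.4   1.73  0.43  0.72  0.96]
shift mm [ 0.2  0.1 -1.1] turn [0.    0.001 0.003]
```

View pics/pre6.png

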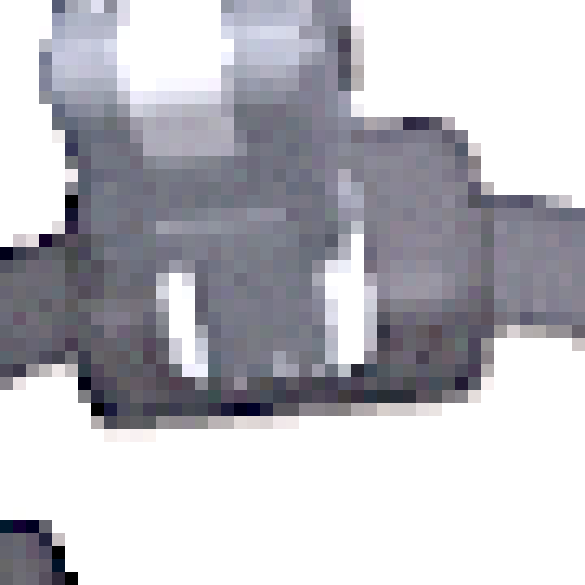

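```bash

python3 -m handwheel '[0,0,0,0,0,0,0.3, 0,0,0,0,0,0,0.35, 0,0,0,0,0,0,0.5, 0,0,0,0,0,0,1, 0,0,0,0,0,0,1]' 45
python3 goal.py 0.516 0.2975 0.131 1.948
python3 look.py pre7
```

```text
t: 4.65
position: [0.5165, 0.2973, 0.1304]
orientation: [0.001, -0.189, 0.982, 0.0]
force: [-0.5, -1.0, -0.2]
opening: 0.319
t 4.65 p [0.5165 0.2973 0.1304] open 0.319 F [-0.5 -1.  -0.2] M [-0.08 -0.   -0.02] q [-0.37  0.78 -0.4   1.73  0.43  0.72  0.96]
shift mm [ 0.4  0.4 -0.6] turn [-0.     0.002  0.003]
```

View pics/pre7.png

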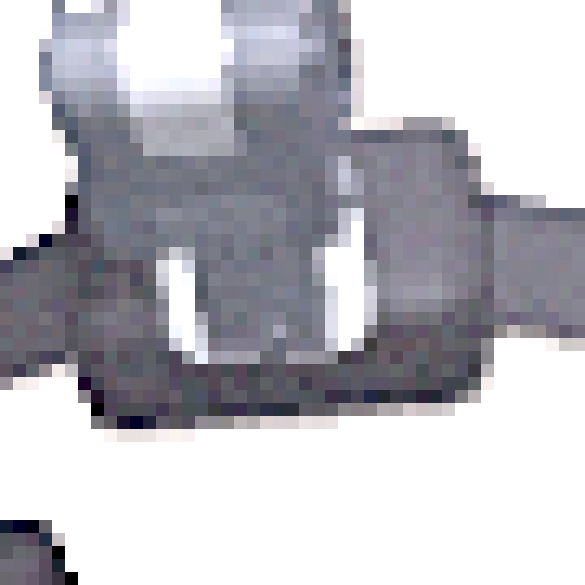

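```bash

python3 -m handwheel '[0,0,-5,0,0,0,1, 0,0,-15,0,0,0,1, 0,0,-20,0,0,0,1, 0,0,-25,0,0,0,1, 0,0,0,0,0,0,1]' 
python3 goal.py 0.516 0.2975 0.340 1.948
python3 - <<'E'
from h import *
a=bot.grab_frame('side');b=bot.grab_frame('top')
save('lift',np.hstack([cv2.resize(a[150:350,130:330],(400,400)),cv2.resize(b[140:300,80:240],(400,400))]))
E
```

```text
t: 5.2
position: [0.5144, 0.2964, 0.1957]
orientation: [-0.002, -0.189, 0.982, -0.001]
force: [1.1, 0.2, -2.3]
opening: 0.321
t 5.2 p [0.5144 0.2964 0.1957] open 0.321 F [ 1.1  0.2 -2.3] M [ 0.1  -0.15  0.04] q [-0.35  0.7  -0.45  1.67  0.37  0.87  1.01]
shift mm [  -1.3    0.3 -144.3] turn [-0.001 -0.004  0.004]
```

View pics/lift.png

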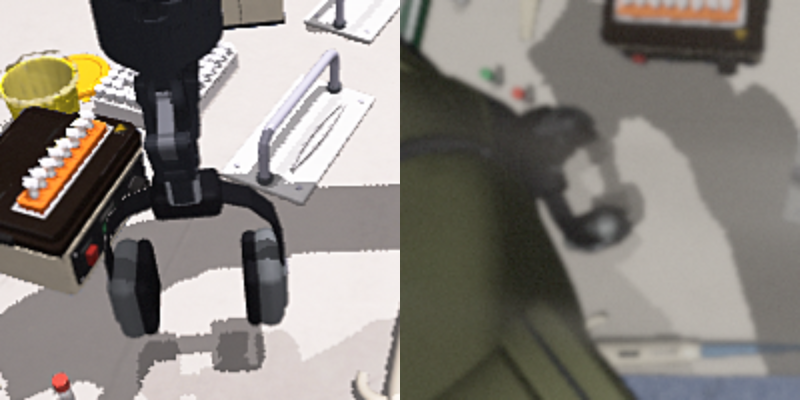

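The lift holds: the ear defenders hang level, with the crown at (187,190) in the left crop and the shadow detached. I'll continue up.

```bash

python3 -m handwheel '[0,0,-25,0,0,0,1, 0,0,-35,0,0,0,1, 0,0,-35,0,0,0,1, 0,0,-30,0,0,0,1, 0,0,-10,0,0,0,1]' 
python3 goal.py 0.501 -0.287 0.340 1.333
```

```text
t: 5.8
position: [0.5098, 0.2912, 0.3213]
orientation: [-0.015, -0.19, 0.982, -0.007]
force: [1.0, 0.5, -2.4]
opening: 0.322
t 5.8 p [0.5098 0.2912 0.3213] open 0.322 F [ 1.   0.5 -2.4] M [ 0.11 -0.12 -0.01] q [-0.32  0.57 -0.49  1.49  0.28  1.18  1.09]
shift mm [ 224.4 -533.3   -7.5] turn [-0.017 -0.028  0.62 ]
```

```bash

python3 -m handwheel '[6,-15,-4,-0.01,-0.015,0.04,1, 10,-28,-4,-0.01,-0.01,0.06,1, 9,-29,-4,0,0,0.06,1, 8,-29,-4,0,0,0.06,1, 6,-30,0,0,0,0.06,1]' 
python3 goal.py 0.501 -0.287 0.340 1.333
```

```text
t: 6.3
position: [0.5025, 0.1546, 0.3287]
orientation: [-0.01, -0.051, 0.999, 0.005]
force: [0.0, 0.1, -3.1]
opening: 0.316
t 6.3 p [0.5025 0.1546 0.3287] open 0.316 F [ 0.   0.1 -3.1] M [-0.04 -0.12  0.01] q [-0.09  0.46 -0.44  1.67  0.19  1.08  1.08]
shift mm [  46.8 -439.   -15.2] turn [ 0.007 -0.021  0.34 ]
```

```bash

python3 -m handwheel '[5,-30,0,0,0,0.06,1, 3,-30,0,0,0,0.06,1, 1,-30,0,0,0,0.06,1, 0,-30,0,0,0,0.06,1, -2,-30,0,0,0,0.06,1]' 
python3 goal.py 0.501 -0.287 0.340 1.333
```

```text
t: 6.8
position: [0.4854, -0.0047, 0.3177]
orientation: [-0.02, 0.105, 0.994, -0.0]
force: [0.4, 0.3, -3.2]
opening: 0.319
t 6.8 p [ 0.4854 -0.0047  0.3177] open 0.319 F [ 0.4  0.3 -3.2] M [ 0.03 -0.12  0.01] q [ 0.15  0.41 -0.34  1.78  0.14  1.02  1.11]
shift mm [ -73.5 -272.9  -24. ] turn [-0.005 -0.039  0.027]
```

```bash

python3 -m handwheel '[-8,-28,-10,0,-0.02,0.02,1, -8,-30,-10,0,-0.02,0,1, -8,-30,-8,0,0,0,1, -8,-30,-5,0,0,0,1, -8,-30,0,0,0,0,1]' 
python3 goal.py 0.501 -0.287 0.345 1.333
```

```text
t: 7.3
position: [0.4839, -0.1647, 0.3417]
orientation: [-0.009, 0.116, 0.993, -0.004]
force: [0.8, 0.3, -3.4]
opening: 0.318
t 7.3 p [ 0.4839 -0.1647  0.3417] open 0.318 F [ 0.8  0.3 -3.4] M [ 0.07 -0.07  0.03] q [ 0.43  0.41 -0.3   1.69  0.14  1.08  1.42]
shift mm [ -44.8 -115.1   -3. ] turn [-0.01  -0.018  0.005]
```

```bash

python3 -m handwheel '[-11,-28,-2,-0.01,-0.015,0,1, -11,-28,-2,0,0,0,1, -11,-28,0,0,0,0,1, -8,-18,0,0,0,0,1, 0,0,0,0,0,0,1]' 
python3 goal.py 0.501 -0.287 0.345 1.333
```

```text
t: 7.8
position: [0.4931, -0.2836, 0.3338]
orientation: [-0.011, 0.121, 0.993, 0.0]
force: [-0.5, 0.5, -3.2]
opening: 0.324
t 7.8 p [ 0.4931 -0.2836  0.3338] open 0.324 F [-0.5  0.5 -3.2] M [ 0.06 -0.1  -0.03] q [ 0.6   0.5  -0.27  1.54  0.15  1.14  1.63]
shift mm [ -8.3  -1.5 -11.4] turn [-0.002 -0.022 -0.005]
```

```bash

python3 -m handwheel '[-8,-1,0,0,-0.02,0,1, 0,0,0,0,0,0,1, 0,0,0,0,0,0,1]' 
python3 goal.py 0.501 -0.287 0.330 1.333
cat > ov.py <<'E'
from fit import *
import sys
tl=np.load('tall.npy')
RL=[box(-.006,.006,-.065,.065,.143,.155)]
zs=float(sys.argv[2]); s=bot.read_state(); p=(s['position'][0],s['position'][1],tl[2])
a=bot.grab_frame('side');b=bot.grab_frame('top')
out=[]
for c,im,(x,y,w,h) in(('side',a,(235,40,160,160)),('top',b,(310,150,150,150))):
    k=400/w; o=cv2.resize(im[y:y+h,x:x+w],(400,400),interpolation=cv2.INTER_CUBIC)
    for pp,parts,z,col in((p,ED[:3],zs,(0,255,0)),(tl,RL,0,(255,0,0))):
        for P in parts:
            hh=(cv2.convexHull(proj(c,T(pp,P,z)).astype(np.float32))-[x-.5,y-.5])*k
            cv2.polylines(o,[np.round(hh*16).astype(np.int32)],True,col,1,shift=4)
    out.append(o)
save(sys.argv[1],np.hstack(out))
E
python3 ov.py over 0.20
```

```text
t: 8.1
position: [0.4994, -0.2837, 0.3296]
orientation: [-0.004, 0.12, 0.993, 0.001]
force: [-0.2, 0.3, -1.7]
opening: 0.323
t 8.1 p [ 0.4994 -0.2837  0.3296] open 0.323 F [-0.2  0.3 -1.7] M [ 0.04  0.15 -0.  ] q [ 0.6   0.51 -0.27  1.54  0.14  1.12  1.63]
shift mm [-2.3 -2.9 -0.5] turn [ 0.001 -0.008 -0.003]
```

View pics/over.png

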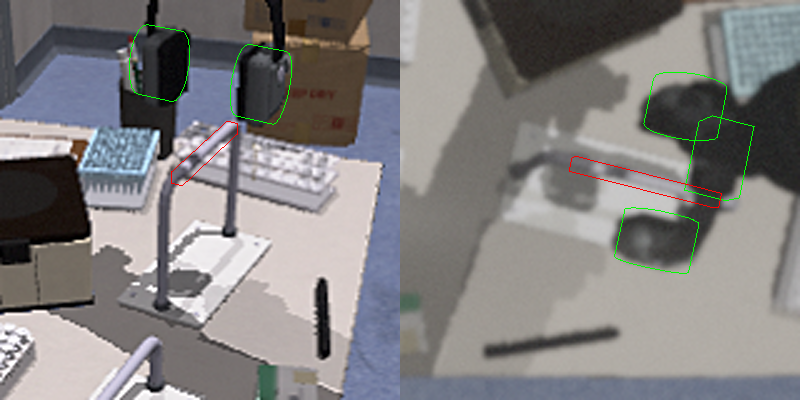

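```bash

python3 -m handwheel '[-3,-3,0,0,-0.008,0,1, 0,0,20,0,0,0,1, 0,0,30,0,0,0,1, 0,0,30,0,0,0,1, 0,0,0,0,0,0,1]' 
python3 goal.py 0.501 -0.287 0.160 1.333
python3 ov.py over2 0.125
```

```text
t: 8.7
position: [0.5051, -0.2871, 0.2508]
orientation: [0.005, 0.118, 0.993, -0.001]
force: [-1.1, 1.1, -2.2]
opening: 0.325
t 8.7 p [ 0.5051 -0.2871  0.2508] open 0.325 F [-1.1  1.1 -2.2] M [0.07 0.24 0.  ] q [ 0.59  0.59 -0.26  1.66  0.18  0.91  1.6 ]
shift mm [ 4.9 -0.8 90.7] turn [-0.001  0.01   0.001]
```

View pics/over2.png

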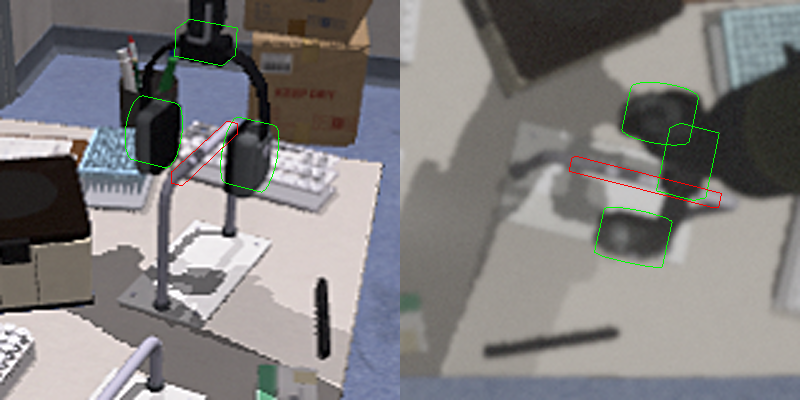

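The cups straddle the bar, at (155,133) and (255,158) in the left crop, and the crown is above its middle. I'll continue down.

```bash

python3 -m handwheel '[3,-1,10,0,0.01,0,1, 0,0,25,0,0,0,1, 0,0,25,0,0,0,1, 0,0,10,0,0,0,1, 0,0,0,0,0,0,1]' 
python3 goal.py 0.501 -0.287 0.160 1.333
python3 ov.py over3 0.052
```

```text
t: 9.3
position: [0.511, -0.2919, 0.1896]
orientation: [0.01, 0.119, 0.993, -0.004]
force: [-0.3, 0.2, -2.2]
opening: 0.318
t 9.3 p [ 0.511  -0.2919  0.1896] open 0.318 F [-0.3  0.2 -2.2] M [0.01 0.09 0.01] q [ 0.58  0.66 -0.24  1.73  0.22  0.75  1.57]
shift mm [11.6  2.6 29.3] turn [-0.006  0.022 -0.001]
```

View pics/over3.png

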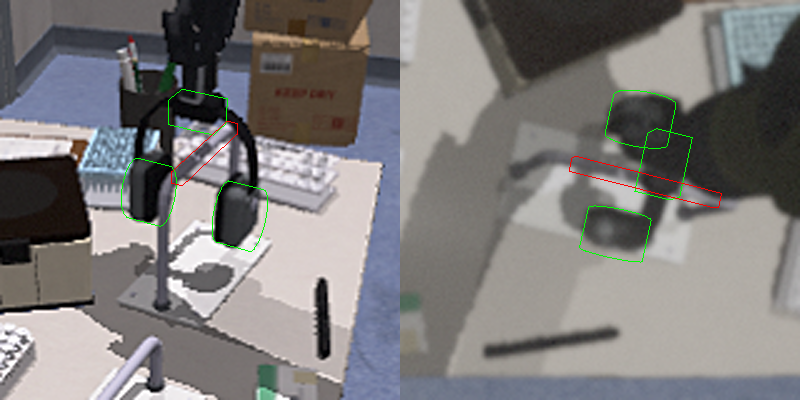

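```bash

python3 -m handwheel '[10,3,0,-0.006,0.022,0,1, 0,0,0,0,0,0,1, 0,0,0,0,0,0,1]' 
python3 goal.py 0.5015 -0.287 0.160 1.333
```

```text
t: 9.7
position: [0.5039, -0.2873, 0.1937]
orientation: [0.003, 0.119, 0.993, -0.001]
force: [0.3, -0.0, -3.4]
opening: 0.32
t 9.7 p [ 0.5039 -0.2873  0.1937] open 0.32 F [ 0.3 -0.  -3.4] M [-0.06 -0.18 -0.02] q [ 0.58  0.65 -0.24  1.73  0.21  0.78  1.57]
shift mm [ 2.6 -0.2 33.7] turn [-0.001  0.006 -0.001]
```

```bash

python3 -m handwheel '[3,0,10,0,0.006,0,1, 1,0,10,0,0.003,0,1, 0,0,0,0,0,0,1, 0,0,0,0,0,0,1]' 
python3 goal.py 0.5015 -0.287 0.160 1.333
python3 ov.py over4 0.042
```

```text
t: 10.1
position: [0.4999, -0.2865, 0.1723]
orientation: [-0.002, 0.119, 0.993, -0.0]
force: [0.2, 1.2, -2.5]
opening: 0.321
t 10.1 p [ 0.4999 -0.2865  0.1723] open 0.321 F [ 0.2  1.2 -2.5] M [-0.02  0.03  0.02] q [ 0.58  0.68 -0.23  1.75  0.22  0.73  1.56]
shift mm [-1.7 -0.1 12.3] turn [-0.001 -0.003 -0.001]
```

View pics/over4.png

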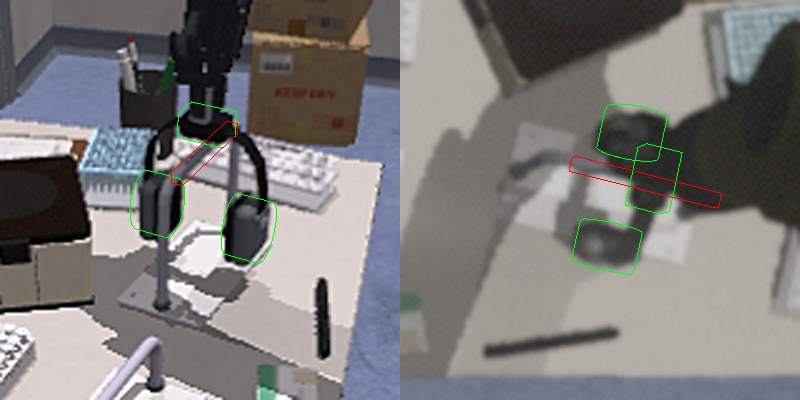

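```bash

python3 -m handwheel '[-1,0,5,0,-0.003,0,1, 0,0,3,0,0,0,1, 0,0,0,0,0,0,1, 0,0,0,0,0,0,1]' 
python3 goal.py 0.501 -0.287 0.160 1.333
```

```text
t: 10.6
position: [0.5015, -0.2869, 0.1641]
orientation: [0.001, 0.119, 0.993, -0.001]
force: [-0.3, -1.5, -3.1]
opening: 0.32
t 10.6 p [ 0.5015 -0.2869  0.1641] open 0.32 F [-0.3 -1.5 -3.1] M [-0.08 -0.05  0.01] q [ 0.57  0.69 -0.23  1.76  0.22  0.71  1.56]
shift mm [ 0.5 -0.2  4.1] turn [-0.002  0.001 -0.001]
```

```bash

python3 -m handwheel '[0,0,2,0,0,0,1, 0,0,0,0,0,0,1, 0,0,0,0,0,0,1]' 
python3 goal.py 0.501 -0.287 0.160 1.333
python3 -m handwheel '[0,0,1.5,0,0,0,1, 0,0,0,0,0,0,1, 0,0,0,0,0,0,1]' 
python3 goal.py 0.501 -0.287 0.160 1.333
```

```text
t: 10.9
position: [0.5017, -0.287, 0.1622]
orientation: [0.001, 0.119, 0.993, -0.001]
force: [0.8, -0.1, -2.5]
opening: 0.315
t 10.9 p [ 0.5017 -0.287   0.1622] open 0.315 F [ 0.8 -0.1 -2.5] M [ 0.02 -0.01 -0.  ] q [ 0.57  0.69 -0.23  1.76  0.23  0.71  1.56]
shift mm [ 0.7 -0.2  2.2] turn [-0.002  0.002 -0.001]
t: 11.2
position: [0.5018, -0.287, 0.1607]
orientation: [0.001, 0.119, 0.993, -0.001]
force: [-0.4, -0.6, -2.7]
opening: 0.321
t 11.2 p [ 0.5018 -0.287   0.1607] open 0.321 F [-0.4 -0.6 -2.7] M [-0.   -0.04 -0.02] q [ 0.57  0.7  -0.23  1.77  0.23  0.7   1.56]
shift mm [ 0.7 -0.1  0.7] turn [-0.002  0.002 -0.001]
```

```bash

python3 -m handwheel '[0,0,1,0,0,0,1, 0,0,0,0,0,0,1, 0,0,0,0,0,0,1]' 
python3 -m handwheel '[0,0,1,0,0,0,1, 0,0,0,0,0,0,1, 0,0,0,0,0,0,1]' 
python3 goal.py 0.501 -0.287 0.160 1.333
python3 ov.py over5 0.03
```

```text
t: 11.5
position: [0.502, -0.2872, 0.1604]
orientation: [0.001, 0.119, 0.993, -0.001]
force: [-0.2, 0.1, -2.5]
opening: 0.318
t: 11.8
position: [0.5022, -0.2873, 0.1603]
orientation: [0.002, 0.119, 0.993, -0.001]
force: [0.1, -0.4, -2.2]
opening: 0.321
t 11.8 p [ 0.5022 -0.2873  0.1603] open 0.321 F [ 0.1 -0.4 -2.2] M [0.04 0.08 0.03] q [ 0.57  0.7  -0.23  1.77  0.23  0.7   1.55]
shift mm [ 1.3 -0.   0.3] turn [-0.002  0.004 -0.001]
```

View pics/over5.png

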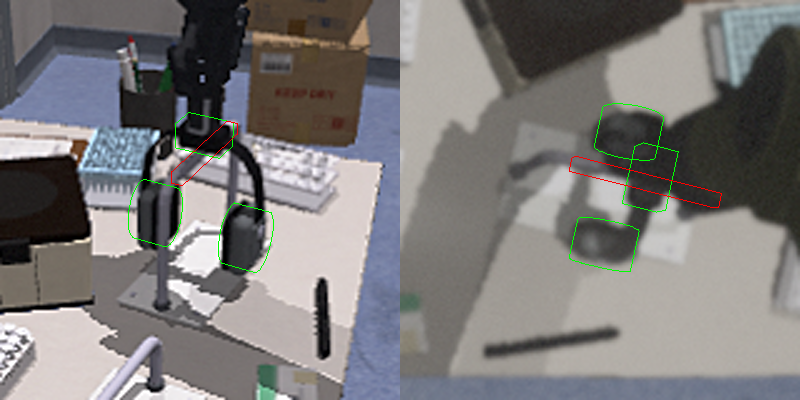

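```bash

python3 -m handwheel '[0,0,2,0,0,0,1, 0,0,0,0,0,0,1, 0,0,0,0,0,0,1]' 
python3 goal.py 0.501 -0.287 0.160 1.333
```

```text
t: 12.2
position: [0.503, -0.2875, 0.1604]
orientation: [0.003, 0.119, 0.993, -0.002]
force: [0.2, 0.3, -2.4]
opening: 0.317
t 12.2 p [ 0.503  -0.2875  0.1604] open 0.317 F [ 0.2  0.3 -2.4] M [ 0.01 -0.05  0.04] q [ 0.57  0.7  -0.22  1.77  0.23  0.7   1.55]
shift mm [2.1 0.1 0.4] turn [-0.003  0.006 -0.001]
```

```bash

python3 - <<'E'
from h import *
a=bot.grab_frame('side')[75:125,285:345].astype(float)
a=np.clip((a/150)**.6*255,0,255).astype(np.uint8)
save('c1',cv2.resize(a,None,fx=12,fy=12,interpolation=cv2.INTER_NEAREST))
E
```

```text
(no output)
```

View pics/c1.png

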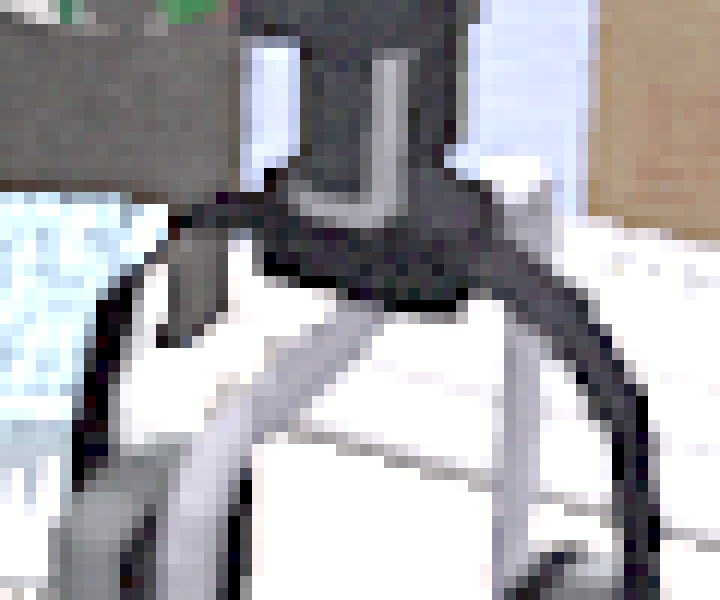

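```bash

python3 -m handwheel '[0,0,0,0,0,0,0.32, 0,0,0,0,0,0,0.28, 0,0,0,0,0,0,0.24, 0,0,0,0,0,0,0.2, 0,0,0,0,0,0,0.2]' 20
python3 goal.py 0.501 -0.287 0.160 1.333
python3 - <<'E'
from h import *
a=bot.grab_frame('side')[75:125,285:345].astype(float)
a=np.clip((a/150)**.6*255,0,255).astype(np.uint8)
save('c2',cv2.resize(a,None,fx=12,fy=12,interpolation=cv2.INTER_NEAREST))
E
```

```text
t: 12.75
position: [0.5037, -0.2878, 0.1599]
orientation: [0.003, 0.119, 0.993, -0.002]
force: [-0.2, 0.9, 0.4]
opening: 0.395
t 12.75 p [ 0.5037 -0.2878  0.1599] open 0.395 F [-0.2  0.9  0.4] M [-0.03  0.05 -0.01] q [ 0.57  0.7  -0.22  1.76  0.23  0.7   1.55]
shift mm [ 2.8  0.1 -0.1] turn [-0.003  0.007 -0.001]
```

View pics/c2.png

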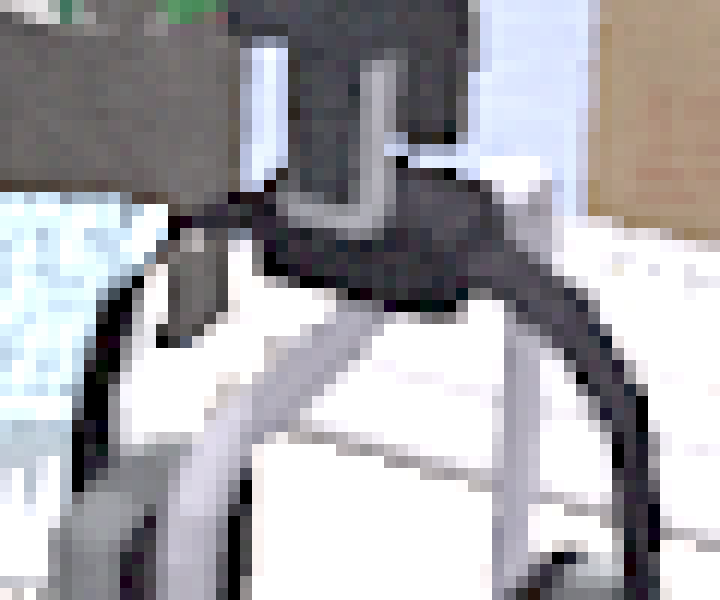

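Released: the wrist load went to zero and the band did not move (crown still at (365,240) in the crop, sitting on the bar). Now I'll open further and retreat straight up.

```bash

python3 -m handwheel '[0,0,0,0,0,0,0, 0,0,0,0,0,0,-0.1, 0,0,-5,0,0,0,-0.1, 0,0,-10,0,0,0,-0.1, 0,0,-15,0,0,0,-0.1]'
python3 -m handwheel '[0,0,-20,0,0,0,-0.1, 0,0,-30,0,0,0,-0.1, 0,0,-30,0,0,0,-0.1, 0,0,0,0,0,0,-0.1, 0,0,0,0,0,0,-0.1]'
python3 goal.py 0.501 -0.287 0.160 1.333
python3 ov.py fin 0.03
```

```text
t: 13.3
position: [0.5023, -0.2871, 0.1901]
orientation: [0.001, 0.119, 0.993, -0.001]
force: [-0.1, 0.4, 0.1]
opening: 0.552
t: 13.8
position: [0.5033, -0.2872, 0.2789]
orientation: [0.005, 0.119, 0.993, -0.002]
force: [-0.5, -0.2, -0.7]
opening: 0.549
t 13.8 p [ 0.5033 -0.2872  0.2789] open 0.549 F [-0.5 -0.2 -0.7] M [ 0.03  0.03 -0.07] q [ 0.6   0.55 -0.26  1.63  0.17  0.97  1.61]
shift mm [  3.5   0.  118.9] turn [-0.003  0.01  -0.001]
```

View pics/fin.png

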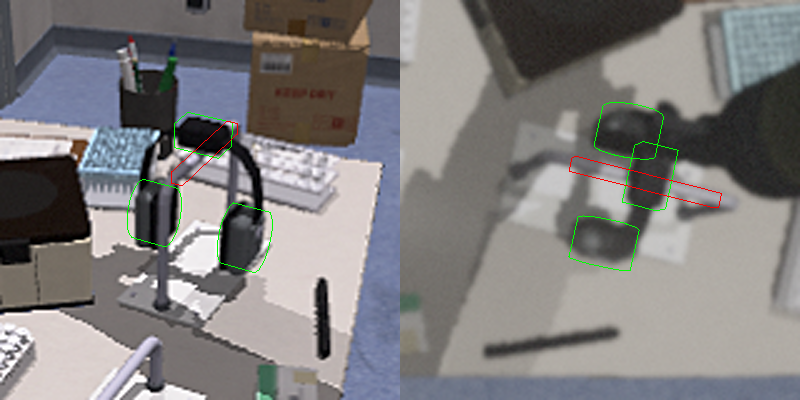

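```bash

python3 - <<'E'
from h import *
np.save('f1.npy',bot.grab_frame('side'))
E
python3 -m handwheel '[0,0,0,0,0,0,-0.1, 0,0,0,0,0,0,-0.1, 0,0,0,0,0,0,-0.1, 0,0,0,0,0,0,-0.1, 0,0,0,0,0,0,-0.1]'
python3 -m handwheel '[0,0,0,0,0,0,-0.1, 0,0,0,0,0,0,-0.1, 0,0,0,0,0,0,-0.1, 0,0,0,0,0,0,-0.1, 0,0,0,0,0,0,-0.1]'
python3 - <<'E'
from fit import *
a=np.load('f1.npy').astype(int);b=bot.grab_frame('side')
d=np.abs(a-b).max(2)[85:155,285:350];print('diff max/mean',d.max(),d.mean())
r=bot.trace('ear_defenders','side');ms={}
print([(x['rect'],x['p']) for x in r]); ms['side']=r[0]['region']
tl=np.load('tall.npy')
q=minimize(lambda v:iou(v[:3],ms,ED,v[3]),[tl[0],tl[1],tl[2],.03],method='Nelder-Mead',options=dict(initial_simplex=np.array([tl[0],tl[1],tl[2],.03])+np.array([[0,0,0,0],[.01,0,0,0],[0,.01,0,0],[0,0,.1,0],[0,0,0,.01]])));print(q.x,q.fun,tl)
save('final',cv2.resize(b[70:175,260:365],(600,600),interpolation=cv2.INTER_CUBIC))
E
```

```text
t: 14.45
position: [0.5012, -0.2861, 0.2744]
orientation: [0.0, 0.119, 0.993, -0.001]
force: [0.1, -0.2, 0.6]
opening: 0.55
t: 14.95
position: [0.5012, -0.2862, 0.2744]
orientation: [0.0, 0.119, 0.993, -0.001]
force: [-0.3, 0.9, 0.2]
opening: 0.554
diff max/mean 84 1.6861538461538461
[([288.5, 86.0, 51.7, 59.0], 0.83)]
[ 0.5097692  -0.30827883 -0.09074781  0.01444952] 0.4158337186502333 [ 0.50021231 -0.28891993 -0.23883496]
```

View pics/final.png

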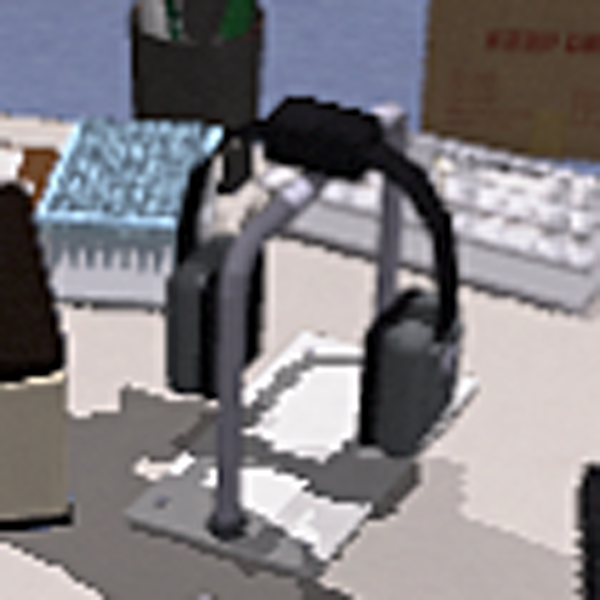

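```bash

python3 - <<'E'
from h import *
np.save('f1.npy',bot.grab_frame('side'))
E
python3 -m handwheel '[0,0,0,0,0,0,-0.1, 0,0,0,0,0,0,-0.1, 0,0,0,0,0,0,-0.1, 0,0,0,0,0,0,-0.1, 0,0,0,0,0,0,-0.1]'
python3 - <<'E'
from h import *
a=np.load('f1.npy').astype(int);b=bot.grab_frame('side')
d=np.abs(a-b).max(2)[85:155,285:350];print('diff max/mean',d.max(),d.mean())
bot.sign_off()
E
```

```text
t: 15.6
position: [0.5012, -0.2861, 0.2744]
orientation: [0.0, 0.119, 0.993, -0.001]
force: [0.7, 0.7, 0.7]
opening: 0.548
diff max/mean 10 1.5167032967032967
the job is handed in; nothing more can be done
```

The ear defenders are hanging over the taller rail, and I handed the job in at about 15.6 s of the 51 s allowed. I gripped the padded crown, lowered it onto the bar, opened the fingers gently and backed straight up.

**Checks that passed:**
- **Set down, not dropped:** the tool stopped going lower at 30 mm above its grip height, which is the stated hanging height. The wrist load went from about -2.4 N to about 0 on release, and the crown did not shift in the picture.
- **Position:** in both camera views, the crown lies across the middle of the bar. One cup hangs on each side, level and clear of the base, close to the expected outline.
- **Still:** two pictures half a second apart differed only by image noise (at most 10 of 255 levels). The gripper was clear above.

**Checks that disagreed:**
- **Touchdown force:** the wrist force did not change when the crown met the bar, so I relied on the stop in height and the picture.
- **Final pose estimate:** an automatic fit from the side camera alone put the pose about 2 cm and 0.15 rad off. It fitted poorly because the bar hides part of the ear defenders, so I trusted the two-camera overlay.
- **First stillness check:** it showed a larger difference (84 levels), most likely because the arm and its shadow were still settling.
- **Fingertip height:** in the pictures the fingertips looked about 10–15 mm higher than the tool description implies, so I gripped 9–10 mm lower than planned.

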